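Open the carver's combination padlock and present it over the green pad

ROBOT

A 6-joint arm with a two-finger parallel gripper is mounted at the origin on the work surface. World frame = base frame: x ahead of the robot, y to its left, z up, the work surface at z = 0. Lengths are in m, angles in rad, forces in N, time in s.
With the tool pointing down it reaches from about 0.375 to 0.975 m from the base axis. Payload 3.8 kg.
Tool frame: the origin (TCP) lies at the very end of the fingers, on their centre line; the grasp point (between the pads) lies behind it (bot.tcp_to_grasp is the y of the grasp point in the tool frame, in m); y points along the fingers, z is the direction in which the jaws open and shut, and the axes are right-handed (so a half turn about y gives the same grasp; the last joint's range is limited). The gripper opens to 85 mm and grips with 20 to 120 N. Pads are 22 mm wide; open, the fingers measure 114 mm over their backs; the gripper's body (76 mm by 85 mm) begins 54 mm behind the grasp point. The pads swing forward as they close: fully open they stand 13 mm farther back than shut.
Start: joints at [1.099, 0.264, 1.604, -0, 1.274, -0.037], TCP at [0.284, 0.612, 0.231] pointing down, gripper open.
Joint ranges: [-2.63, 2.63], [-0.94, 2.18], [0.31, 2.57], [-1.31, 4.45], [0, 2.66], [-2.55, 2.55]. Speed limits (rad/s): [2.57, 2.57, 3.14, 3.14, 3.14, 3.14].

INTERFACE

Orientations are given as a rotation vector (axis times angle).
In Python, from workcell import bot, optics, workorder gives the robot as it stands.
- The arm moves only by the shell command python3 -m handwheel 'ROWS' [FORCE]. ROWS is JSON, a list of rows, each a list of 7 numbers: the shift along the tool's x, y, z in m, then the turn, a rotation vector about the tool's x, y, z in rad, then the opening, from 0 (shut) to 1 (fully open). A call has 1 to 8 rows; each row shifts and turns the commanded pose from where the row before left it, along the tool's axes as they then stand; what a row does not reach is not made up. A row lasts 1/8 s, in which the tool goes at most 62.5 mm and 10.7 degrees, less where a joint would pass 70% of its speed; a pose out of reach is approached as far as the arm can. A call with a gripper value outside its range is refused whole. The fingers move at their own pace and stop on an object; FORCE is the grip in N (left out, the last holds). Time passes only in rows, so rows that do not move let the fingers close. It gives the time, the measured TCP pose, the force and the opening at its end, in the units of the state.
- bot.read_state(): the state, without advancing time (a new reading comes with each control period).
- optics.read_camera(name): name is "scene" or "side" or "wrist"; returns a dict with "image" (420x560x3 uint8, red, green, blue), "z_map" (420x560 float32, m along the optical axis (not along the pixel's ray), 0 where there is no reading), "mtx" (3x3 intrinsics, pixels), "world_from_camera" (4x4, takes a point from camera to world coordinates); the wrist camera has in their place "hand_eye" (4x4, takes a point from camera to tool coordinates, whose origin is the TCP and whose axes are the tool frame's). Camera axes: x right, y down, z forward; pixel columns grow to the right and rows downward; lengths in m; the calibration is good to about 2 mm. A picture is of the moment at which its call begins: read the wrist's pose just before it.
- workorder.finish_job(): hands the job in, once; it reports no verdict.
The state is a dict: "time": time; "q": joint angles; "joint_vel": joint speeds; "joint_torque": joint torques, N m; "tool_pos": TCP position; "tcp_rot": TCP orientation; "wrist_force": force on the tool from outside, world axes, zero at the start; "torque": the same for the moment, N m; "width": opening from 0.0 (shut) to 1.0 (fully open).
Only numpy, scipy, OpenCV 4.12 (cv2) and the standard library are available. Lean on these libraries where they do the work, as an engineer would, in place of code of your own. Each camera call takes 0.05 s, during which the arm holds its last target.

TASK

The tool-chest padlock lies in its wooden cradle, dial up: turn the dial, clicking from notch to notch, until its white line meets the red mark on the lock, then, with the lock still lying in the cradle, pull the shackle out to its stop. Then lift the opened lock and finish while holding it still in the air above the round green pad, the lock's body at least 15 cm above the bench and over the pad's area: do not put it down or let go. Leave the other things on the bench where they are.

Things in the scene. Friction and masses are not known exactly. Their poses are not given: they have to be found in the camera images.
- lock: padlock, loose: brass block 78 mm (its x) by 72 mm (its y) by 30 mm tall, whole lock about 0.6 kg. Origin: centre of its underside. z up; -x points to the shackle side, roughly towards the robot. A black dial sits in the middle of its top; a red mark 10 mm long lies on the top between dial and shackle. It lies dial up in the cradle's pocket, about 1.5 mm free all round.
- lock_mid (a point): the middle of the padlock's body, 15 mm above its origin; its axes are the lock's. Lifted by the shackle's cross bar the lock may swing down and hang under it (this point then about 115 mm below the bar, shackle open) or, gripped hard (100 N), stay level as it lay
- dial (a joint): dial angle about the lock's z, rad, counter-clockwise positive from above. 0: white line at the red mark; only there (within 0.1) is the shackle free. Starts 0.6 to 1.5 counter-clockwise of the mark: turn it clockwise. It clicks into a notch every 0.419 rad (24 degrees), 0 being one; moving on takes up to about 0.15 N m, and let go it springs into the nearest notch.
- dial_grip (a point): on the dial's axis, 24 mm above the lock's top (64 mm above the bench). The grip is an upright grey bar 46 mm long (x of this point), 14 mm wide (its y), from 6 to 36 mm above the lock's top, on a black disc 50 mm wide, 6 mm thick. Pinch it across its width from above. The white line runs along the bar's top towards -x of this point.
- dial_mark (a point): the outer end of the white line on top of the dial's grip, 23 mm from the dial's axis
- shackle (a joint): how far the shackle is pulled out, m: 0 closed, 0.025 at its stop. It slides along the lock's -x; blocked (under 5 mm of play) unless the dial stands at the red mark; free, it moves against about 2 N of friction and stays where it is left.
- shackle_bar (a point): middle of the shackle's cross bar (round steel, 9 mm thick, along the lock's y), 25 mm above the bench; closed it lies 89.5 mm from the lock's centre. Axes as the lock's: pull towards -x. The shackle is a U, 44 mm wide inside, with 46 mm between bar and lock body when closed and open air beneath: pinch the bar from above, one finger inside the U.
- cradle: fixed wooden cradle, about 106 x 100 mm; origin on the bench under the pocket's centre, -x to the shackle side. The lock's underside stands 10 mm above the bench in it. Side and back walls reach 28 mm above the bench, the front lip under the shackle 17 mm (outer face 46.5 mm from the origin). It keeps the lock from turning and from following a pull; the lock lifts out upwards.
- pad: fixed round green pad, 160 mm wide, 3 mm thick, lying on the bench to the left or the right; origin at its centre on the bench
- tray: fixed plywood tray with scraps, 160 x 120 mm, 35 mm tall, on the side opposite the pad; leave it
- sanding_block: cork sanding block, 70 x 45 x 28 mm, lying in the tray; bystander, loose, origin at its underside: leave it
- offcut: pale wood offcut, 50 x 60 x 22 mm, lying in the tray; bystander, loose, origin at its underside: leave it
- chisel: wood-handled chisel, 220 mm long, lying flat beyond the cradle; bystander, loose, origin at its underside: leave it
- mallet: turned wooden mallet standing on its head, 165 mm tall, 80 mm wide; bystander, loose, origin at its underside: leave it
- glue_jar: amber glass jar with white cap, 68 mm wide, 100 mm tall; bystander, loose, origin at its underside: leave it
- brush_pot: empty terracotta cup, 76 mm wide, 90 mm tall; bystander, loose, origin at its underside: leave it
- plaster_piece: white plaster block, 90 x 60 x 35 mm; bystander, loose, origin at its underside: leave it
There are look-alikes about, which are no part of the job. Of the things like the cradle, leave any that is black; of the rest the smaller one is meant.

How it is judged:
By the outcome, as a careful person would: the job done as asked, in the order asked, and still so for the second after the job is handed in, while the arm keeps its last pose, push and grip.
It also fails if it takes over 64 s, if anything falls off the work surface, if the arm or the gripper's body presses on something with over 40 N, if the wrist force passes 120 N, or if a joint passes its speed limit or range.

## Working session

There is one attempt and no reset: what is moved stays moved. The work goes in short steps, Python scripts to look and compute and a shell command to move; the robot and the scene stay as the last step left them, time stands still between calls to the robot, and variables do not carry over. Pictures are saved under pics/ and viewed, and the job is handed in when it is done.

```bash
ls; mkdir -p pics; python3 - <<'E'
from workcell import bot, optics, workorder
import cv2
print(bot.read_state(), bot.tcp_to_grasp)
for n in ["scene","side","wrist"]:
    c=optics.read_camera(n); cv2.imwrite(f"pics/{n}0.png",c["image"][:,:,::-1])
    print(n,c["mtx"].tolist(),c.get("world_from_camera",c.get("hand_eye")).round(4).tolist())
E
```

```text
pics
{'time': 0.0, 'q': array([ 1.09906895e+00,  2.64760231e-01,  1.60538973e+00, -4.35342041e-05,
        1.27368614e+00, -3.68696299e-02]), 'joint_vel': array([ 0.00085369,  0.00042373, -0.00184089, -0.00166053, -0.00083745,
       -0.00057931]), 'joint_torque': array([ 1.21938028e-04, -5.15097535e+01, -3.67318797e+01, -1.39286576e-04,
        1.25929451e-02,  1.38718255e-05]), 'tool_pos': array([0.28402698, 0.61152441, 0.22994876]), 'tcp_rot': array([-1.54594787,  0.3415557 , -0.34072686]), 'wrist_force': array([-0.35745068, -0.45585748,  0.58125737]), 'torque': array([-0.00208792, -0.01313614,  0.03458502]), 'width': 0.9954901931970972} -0.0187
scene [[434.9719089032991, 0.0, 279.1069207667557], [0.0, 434.9719089032991, 210.74627212688316], [0.0, 0.0, 1.0]] [[-0.1929, 0.7882, -0.5845, 1.264], [0.9811, 0.1645, -0.1019, 0.1144], [0.0158, -0.5931, -0.805, 1.0986], [0.0, 0.0, 0.0, 1.0]]
side [[396.57084951168827, 0.0, 276.02894384533806], [0.0, 396.57084951168827, 208.9780867377669], [0.0, 0.0, 1.0]] [[0.9143, -0.228, 0.3347, 0.1823], [-0.405, -0.5179, 0.7535, -0.7491], [0.0016, -0.8245, -0.5659, 0.6264], [0.0, 0.0, 0.0, 1.0]]
wrist [[319.2357449689808, 0.0, 280.2490133701375], [0.0, 319.2357449689808, 210.87105892591006], [0.0, 0.0, 1.0]] [[0.0008, 0.9622, 0.2723, -0.0694], [0.0002, -0.2723, 0.9622, -0.1439], [1.0, -0.0007, -0.0004, 0.0001], [0.0, 0.0, 0.0, 1.0]]
```

View pics/scene0.png

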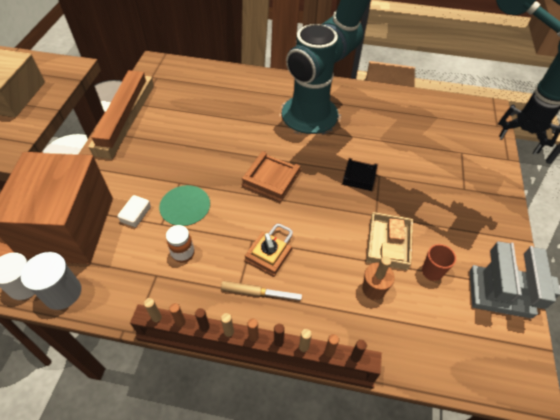

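View pics/side0.png

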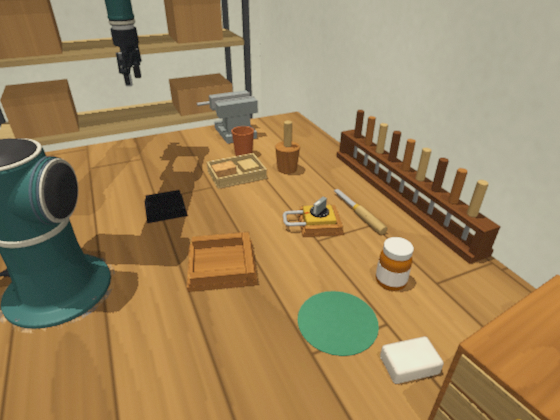

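View pics/wrist0.png

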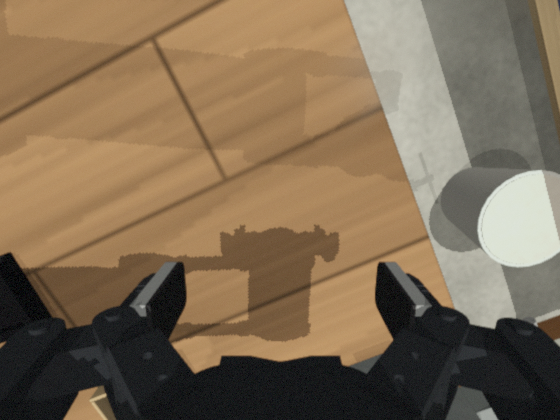

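The scene view shows the lock in its cradle at about (272,245), with the shackle up-right towards the robot. The pad is at (185,205), the jar at (180,242), the chisel at (260,293) and the tray at (390,240). Next I'll zoom in and measure.

```bash
cat > h.py <<'E'
import numpy as np, cv2
from scipy.spatial.transform import Rotation as R
from workcell import bot, optics, workorder
def cam(n):
    s=bot.read_state(); c=optics.read_camera(n)
    if n=="wrist":
        T=np.eye(4);T[:3,:3]=R.from_rotvec(s["tcp_rot"]).as_matrix();T[:3,3]=s["tool_pos"]
        c["W"]=T@c["hand_eye"]
    else: c["W"]=c["world_from_camera"]
    return c
def ray(c,u,v,z):
    d=c["W"][:3,:3]@np.linalg.inv(c["mtx"])@np.array([u,v,1.]); o=c["W"][:3,3]
    return o+d*(z-o[2])/d[2]
def cloud(c):
    h,w=c["z_map"].shape; uu,vv=np.meshgrid(np.arange(w),np.arange(h))
    P=np.stack([uu,vv,np.ones_like(uu)],-1)@np.linalg.inv(c["mtx"]).T*c["z_map"][...,None]
    return P@c["W"][:3,:3].T+c["W"][:3,3]
def save(c,name,x0=0,y0=0,x1=560,y1=420,k=1):
    im=c["image"][y0:y1,x0:x1,::-1]
    cv2.imwrite("pics/"+name+".png",cv2.resize(im,None,fx=k,fy=k,interpolation=cv2.INTER_CUBIC))
E
python3 - <<'E'
from h import *
c=cam("scene"); save(c,"sc1",220,200,330,290,7)
P=cloud(c); im=c["image"]; hsv=cv2.cvtColor(im,cv2.COLOR_RGB2HSV)
g=(hsv[...,0]>60)&(hsv[...,0]<90)&(hsv[...,1]>120)
g[:150]=0
p=P[g]; print("pad",np.median(p,0),p.min(0),p.max(0),g.sum())
roi=P[210:280,235:305].reshape(-1,3)
for u,v in [(272,245),(250,254),(293,231),(282,227),(271,268),(290,251),(268,240)]: print(u,v,P[v,u].round(4),im[v,u],hsv[v,u])
c=cam("side"); save(c,"si1",270,180,360,250,8)
E
```

```text
return _methods._mean(a, axis=axis, dtype=dtype,
  ret = um.true_divide(
Traceback (most recent call last):
ValueError: zero-size array to reduction operation minimum which has no identity
```

View pics/sc1.png

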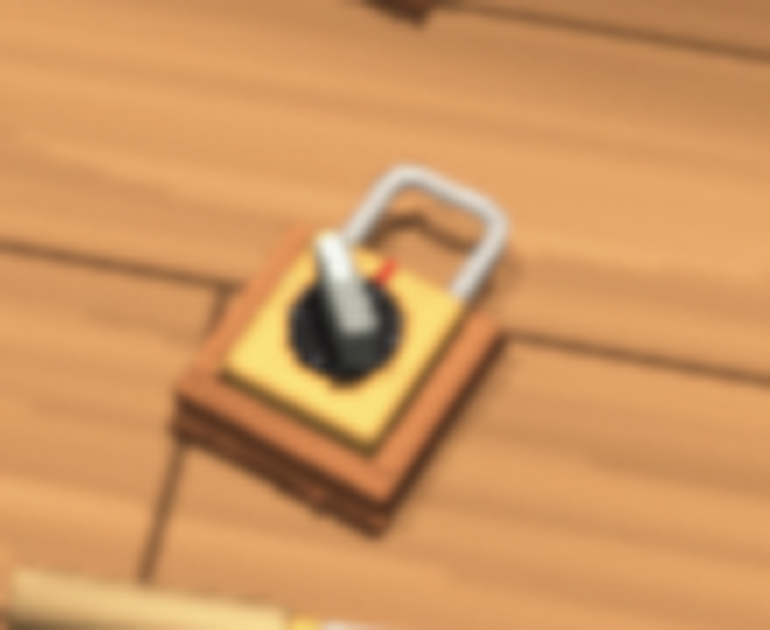

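The zoom shows the brass top with the dial at about (269,246) px, the red mark at (275,239), and the bar pointing to the upper left, so the line is counter-clockwise of the mark as expected. Now the measuring.

```bash
python3 - <<'E'
from h import *
c=cam("scene")
P=cloud(c); im=c["image"]; hsv=cv2.cvtColor(im,cv2.COLOR_RGB2HSV)
print("padpix",hsv[205,185])
g=((hsv[...,0]>60)&(hsv[...,0]<95)&(hsv[...,1]>80)).astype(np.uint8)
g[:,:150]=0;g[:180]=0;g[230:]=0;g[:,225:]=0
p=P[g>0]
if len(p): print("pad",p.mean(0),p.min(0),p.max(0),g.sum())
b=((hsv[...,0]>18)&(hsv[...,0]<32)&(hsv[...,1]>140)&(hsv[...,2]>150)).astype(np.uint8)
b[:225]=0;b[268:]=0;b[:,:245]=0;b[:,295:]=0
k=cv2.findContours(b,cv2.RETR_EXTERNAL,cv2.CHAIN_APPROX_NONE)[0]; k=max(k,key=cv2.contourArea)[:,0]
w=np.array([ray(c,u,v,.04)[:2] for u,v in k],np.float32)*1000
print("brass",len(k),cv2.minAreaRect(w))
for u,v in [(220+225/7,200+368/7),(220+370/7,200+445/7),(220+460/7,200+295/7)]:print(ray(c,u-.43,v-.43,.04))
for u,v in [(220+383/7,200+272/7),(220+345/7,200+325/7)]:print("mark",ray(c,u-.43,v-.43,.04))
for u,v in [(220+328/7,200+238/7),(220+362/7,200+330/7)]:print("bar top",ray(c,u-.43,v-.43,.076))
for u,v in [(220+405/7,200+172/7),(220+500/7,200+218/7)]:print("shk",ray(c,u-.43,v-.43,.025))
print(P[225:265:4,272].round(3))
for n,(u,v) in dict(jar=(180,230),chis=(260,291),plaster=(133,210),tray=(390,240),mallet=(378,278)).items(): print(n,P[v,u].round(3))
c=cam("side"); save(c,"si2",270,180,360,250,8)
E
```

```text
padpix [ 70 104 157]
pad [ 0.51587596 -0.31579355  0.0150905 ] [ 0.43064294 -0.39648298 -0.00322066] [1.26399697 0.11437035 1.09855509] 1469
brass 46 ((644.0319213867188, -51.52862548828125), (58.08620071411133, 28.244361877441406), 24.45506477355957)
[ 0.65360732 -0.06738155  0.04      ]
[ 0.67650476 -0.00299079  0.04      ]
[0.60026412 0.01901372 0.04      ]
mark [ 0.59569839 -0.01416653  0.04      ]
mark [ 0.62393879 -0.02421855  0.04      ]
bar top [ 0.60703591 -0.03464255  0.076     ]
bar top [ 0.64660777 -0.0124868   0.076     ]
shk [ 0.53452964 -0.01688973  0.025     ]
shk [0.54955823 0.02716172 0.025     ]
[[ 0.525 -0.035  0.001]
 [ 0.56  -0.028  0.032]
 [ 0.569 -0.026  0.026]
 [ 0.59  -0.022  0.036]
 [ 0.631 -0.014  0.081]
 [ 0.642 -0.011  0.078]
 [ 0.647 -0.01   0.065]
 [ 0.647 -0.01   0.043]
 [ 0.658 -0.008  0.041]
 [ 0.671 -0.005  0.041]]
jar [ 0.659 -0.266  0.1  ]
chis [1.264 0.114 1.099]
plaster [ 0.578 -0.454  0.034]
tray [0.517 0.319 0.016]
mallet [0.689 0.281 0.085]
```

View pics/si2.png

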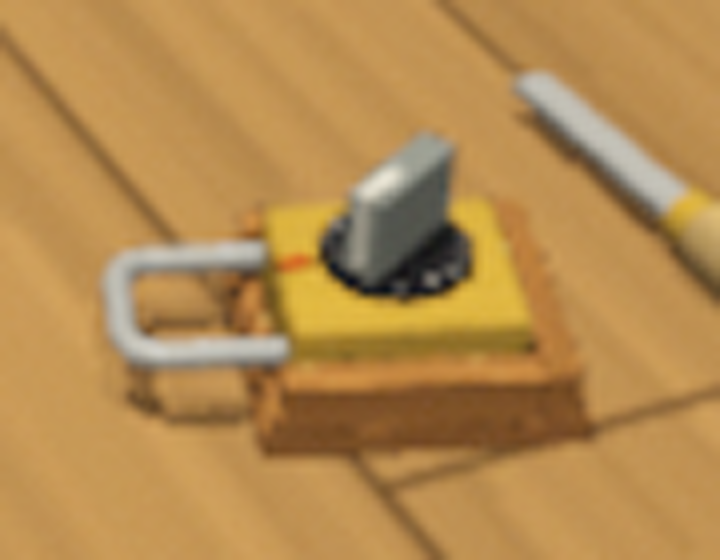

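The lock's centre comes out near (0.627,-0.023) with yaw about -18°. The bar's direction gives a dial angle of about 47°, which matches two notches (48°). I'll work out the wrist yaws next and then take a closer look with the wrist camera.

```bash
cat >> h.py <<'E'
def delta(target,jaw_deg):
    """shift in tool axes and turn about tool y to have jaw axis z at world yaw jaw_deg (mod 180 not applied), tool down"""
    s=bot.read_state(); M=R.from_rotvec(s["tcp_rot"]).as_matrix()
    zc=np.degrees(np.arctan2(M[1,2],M[0,2]))
    # want matrix
    a=np.radians(jaw_deg); z=np.array([np.cos(a),np.sin(a),0]); y=np.array([0,0,-1.]); x=np.cross(y,z)
    D=np.stack([x,y,z],1); rv=R.from_matrix(M.T@D).as_rotvec()
    print("t",s["time"],"tcp",s["tool_pos"].round(4),"jaw now",zc.round(2),"tilt",M[:,1].round(4),"q",s["q"].round(3))
    print(" shift(tool)",(M.T@(np.array(target)-s["tool_pos"])).round(4),"rotvec",rv.round(4),"world d",(np.array(target)-s["tool_pos"]).round(4))
    print(" F",s["wrist_force"].round(2),"w",s["width"].round(3))
E
python3 - <<'E'
from h import *
M=R.from_rotvec(bot.read_state()["tcp_rot"]).as_matrix(); print(M.round(3))
delta([.627,-.023,.23],119)
delta([.627,-.023,.23],-61)
E
```

```text
[[ 0.907 -0.     0.421]
 [-0.421 -0.001  0.907]
 [-0.    -1.    -0.001]]
t 0.3 tcp [0.2842 0.612  0.2308] jaw now 65.09 tilt [-4.e-04 -8.e-04 -1.e+00] q [ 1.099  0.264  1.604  0.     1.274 -0.037]
 shift(tool) [ 0.5783  0.0011 -0.4315] rotvec [ 8.000e-04 -9.409e-01 -4.000e-04] world d [ 0.3428 -0.635  -0.0008]Traceback (most recent call last):
  File "<stdin>", line 3, in <module>
  File "h.py", line 30, in delta
    print(" F",s["wrist_force"].round(2),"w",s["width"].round(3))
                                             ^^^^^^^^^^^^^^^^
AttributeError: 'float' object has no attribute 'round'
```

```bash
sed -i 's/s\["width"\].round(3)/round(s["width"],3)/' h.py
python3 -m handwheel '[[0.0413,0,-0.0308,0,0,0,1],[0.0413,0,-0.0308,0,0,0,1],[0.0413,0,-0.0308,0,0,0,1],[0.0413,0,-0.0308,0,0,0,1],[0.0413,0,-0.0308,0,0,0,1],[0.0413,0,-0.0308,0,0,0,1],[0.0413,0,-0.0308,0,0,0,1],[0.0413,0,-0.0308,0,0,0,1]]'
python3 -m handwheel '[[0.0413,0,-0.0308,0,0,0,1],[0.0413,0,-0.0308,0,0,0,1],[0.0413,0,-0.0308,0,0,0,1],[0.0413,0,-0.0308,0,0,0,1],[0.0413,0,-0.0308,0,0,0,1],[0.0413,0,-0.0308,0,0,0,1],[0,0,0,0,0.18,0,1],[0,0,0,0,0.18,0,1]]'
python3 -m handwheel '[[0,0,0,0,0.18,0,1],[0,0,0,0,0.18,0,1],[0,0,0,0,0.18,0,1],[0,0,0,0,0.18,0,1],[0,0,0,0,0.18,0,1],[0,0,0,0,0.18,0,1],[0,0,0,0,0.18,0,1],[0,0,0,0,0.18,0,1]]'
python3 -m handwheel '[[0,0,0,0,0.18,0,1],[0,0,0,0,0.18,0,1],[0,0,0,0,0,0,1]]'
python3 - <<'E'
from h import *
delta([.627,-.023,.23],-61)
c=cam("wrist"); save(c,"w1")
E
```

```text
time: 1.3
tool_pos: [0.4808, 0.248, 0.2315]
tcp_rot: [-1.543, 0.34, -0.341]
wrist_force: [0.1, -0.1, 0.2]
width: 1.002
time: 2.3
tool_pos: [0.6273, -0.0236, 0.231]
tcp_rot: [-1.478, 0.628, -0.627]
wrist_force: [-0.2, -0.3, 0.2]
width: 1.0
time: 3.3
tool_pos: [0.627, -0.0225, 0.2312]
tcp_rot: [-0.814, 1.683, -1.683]
wrist_force: [0.6, -0.8, -0.4]
width: 1.0
time: 3.68
tool_pos: [0.627, -0.0224, 0.2312]
tcp_rot: [-0.538, 1.911, -1.911]
wrist_force: [0.1, 0.6, 0.0]
width: 1.002
t 3.675 tcp [ 0.627  -0.0224  0.2312] jaw now -58.56 tilt [-1.e-04 -0.e+00 -1.e+00] q [-0.075  0.175  1.711 -0.     1.255  0.947]
 shift(tool) [0.0003 0.0012 0.0005] rotvec [0.     0.0426 0.0001] world d [-0.     -0.0006 -0.0012]
 F [0.05 0.62 0.01] w 1.002
```

View pics/w1.png

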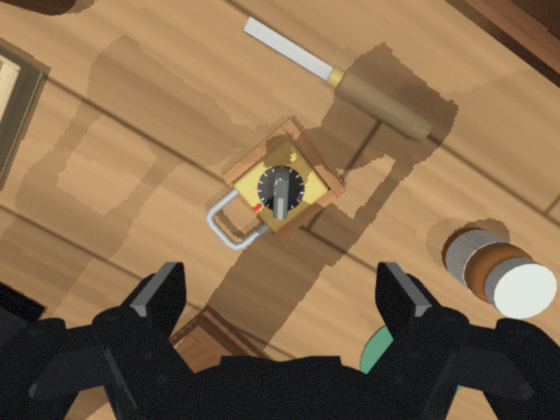

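The wrist view shows the lock at about (282,187). The bar is nearly upright in the image at (281,195), the red mark is at (256,208), and the shackle is to the lower left. I'll zoom in and measure here.

```bash
python3 - <<'E'
from h import *
c=cam("wrist"); save(c,"w2",200,110,355,255,5)
P=cloud(c); Z=P[...,2]
m=(Z>.066)&(Z<.09); m[:140]=0;m[240:]=0;m[:,:230]=0;m[:,330:]=0
p=P[m]; print("bar pts",m.sum(),p.mean(0),np.median(p[:,2])); r=cv2.minAreaRect((p[:,:2]*1000).astype(np.float32)); print(r)
hsv=cv2.cvtColor(c["image"],cv2.COLOR_RGB2HSV)
t=(abs(Z-.04)<.006)&(hsv[...,0]>18)&(hsv[...,0]<32)&(hsv[...,1]>130)
t[:130]=0;t[250:]=0;t[:,:200]=0;t[:,360:]=0
vs,us=np.nonzero(t)
w=np.array([ray(c,u,v,.04)[:2] for u,v in zip(us,vs)],np.float32)*1000
print("brass",len(w),cv2.minAreaRect(w),np.median(P[t][:,2]))
rd=((hsv[...,0]<6)|(hsv[...,0]>174))&(hsv[...,1]>150); rd[:190]=0;rd[225:]=0;rd[:,:240]=0;rd[:,275:]=0
vs,us=np.nonzero(rd); print("red",len(us),us.mean(),vs.mean(),ray(c,us.mean(),vs.mean(),.04))
E
```

```text
bar pts 697 [ 0.62832587 -0.02173472  0.07682821] 0.0770904537885218
((627.2023315429688, -22.393281936645508), (46.08952713012695, 13.997468948364258), 28.80279541015625)
brass 1252 ((627.4767456054688, -21.99728775024414), (71.07951354980469, 76.90970611572266), 70.5345230102539) 0.04096888755291159
red 26 256.88461538461536 206.84615384615384 [ 0.5953289  -0.01162557  0.04      ]
```

View pics/w2.png

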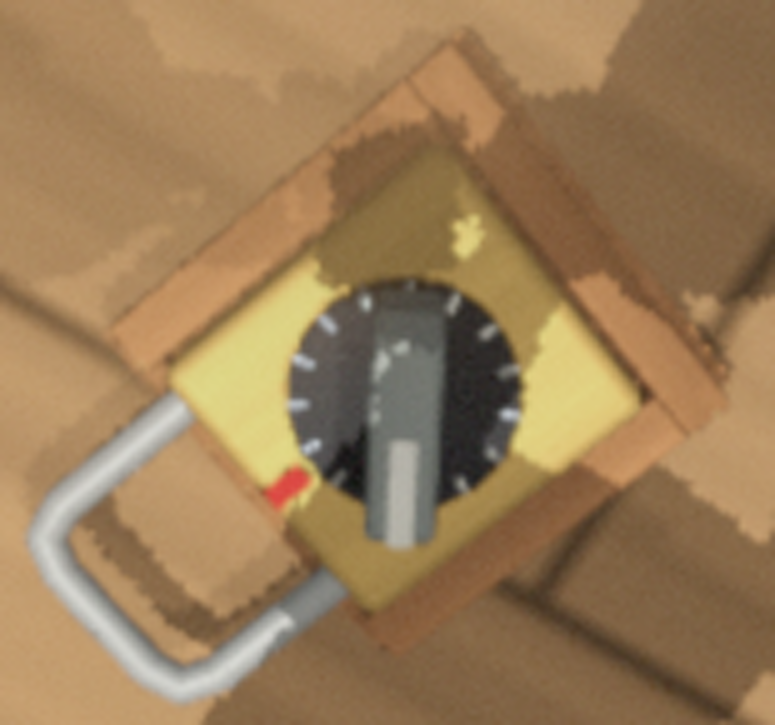

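The dial's centre is (0.6273,-0.0222). Lock yaw is -19.5° and the bar is at 28.8°, so the dial angle is 48.3°, two notches. The measured bar (46.1×14.0 mm) and brass (77×71 mm) both match the given sizes. I'll descend and pinch the bar.

```bash

python3 -m handwheel '[[0,0.045,0,0,0.046,0,1],[0,0.045,0,0,0,0,1],[0,0.045,0,0,0,0,0.7],[0,0.034,0,0,0,0,0.5],[0,0.01,0,0,0,0,0.4],[0,0,0,0,0,0,0.4]]' 60
python3 - <<'E'
from h import *
delta([.6273,-.0222,.052],-61.2)
E
```

```text
time: 4.53
tool_pos: [0.6271, -0.0224, 0.0522]
tcp_rot: [-0.498, 1.941, -1.94]
wrist_force: [0.3, 0.2, -0.1]
width: 0.399
t 4.525 tcp [ 0.6271 -0.0224  0.0522] jaw now -61.25 tilt [-6.e-04  1.e-04 -1.e+00] q [-0.075  0.339  1.861  0.     0.941  0.994]
 shift(tool) [-0.0003  0.0002 -0.0001] rotvec [ 0.0004 -0.0009  0.0005] world d [ 0.0002  0.0002 -0.0002]
 F [ 0.3   0.22 -0.12] w 0.399
```

```bash

python3 -m handwheel '[[0,0,0,0,0,0,0],[0,0,0,0,0,0,0],[0,0,0,0,0,0,0],[0,0,0,0,0,0,0]]' 60
python3 -m handwheel '[[0,0,0,0,0.14,0,0],[0,0,0,0,0.14,0,0],[0,0,0,0,0.14,0,0],[0,0,0,0,0.14,0,0],[0,0,0,0,0.14,0,0],[0,0,0,0,0.142,0,0],[0,0,0,0,0,0,0],[0,0,0,0,0,0,0]]' 60
python3 - <<'E'
from h import *
delta([.6273,-.0222,.052],-109.5); print(bot.read_state()["torque"])
E
```

```text
time: 5.03
tool_pos: [0.629, -0.0224, 0.0547]
tcp_rot: [-0.492, 1.938, -1.94]
wrist_force: [-0.5, 0.5, 6.4]
width: 0.149
time: 6.02
tool_pos: [0.629, -0.0238, 0.0547]
tcp_rot: [-0.355, -2.037, 2.04]
wrist_force: [-0.3, -3.0, 6.3]
width: 0.149
t 6.025 tcp [ 0.629  -0.0238  0.0547] jaw now -109.52 tilt [ 0.0042 -0.0022 -1.    ] q [-0.076  0.337  1.859 -0.002  0.941  1.836]
 shift(tool) [ 0.0022  0.0027 -0.001 ] rotvec [-0.0007 -0.0003 -0.0047] world d [-0.0017  0.0016 -0.0027]
 F [-0.29 -3.04  6.33] w 0.149
[-0.60938846  0.07416666 -0.02883433]
```

```bash

python3 -m handwheel '[[0,0,0,0,0,0,0.4],[0,0,0,0,0,0,0.6],[0,0,0,0,0,0,0.6],[0,-0.04,0,0,0,0,0.6],[0,-0.05,0,0,0,0,0.6],[0,-0.05,0,0,0,0,0.6],[0,-0.01,0,0,0,0,0.6],[0,0,0,0,0,0,0.6]]' 60
cat > m.py <<'E'
from h import *
import sys
c=cam("wrist"); save(c,sys.argv[1])
P=cloud(c); Z=P[...,2]
m=(Z>.066)&(Z<.09)&(np.hypot(P[...,0]-.627,P[...,1]+.022)<.04)
p=P[m]; print("bar pts",m.sum(),p.mean(0)); print(cv2.minAreaRect((p[:,:2]*1000).astype(np.float32)))
hsv=cv2.cvtColor(c["image"],cv2.COLOR_RGB2HSV)
t=(abs(Z-.04)<.006)&(hsv[...,0]>18)&(hsv[...,0]<32)&(hsv[...,1]>130)&(np.hypot(P[...,0]-.627,P[...,1]+.022)<.08)
vs,us=np.nonzero(t)
w=np.array([ray(c,u,v,.04)[:2] for u,v in zip(us,vs)],np.float32)*1000
print("brass",len(w),cv2.minAreaRect(w))
E
python3 m.py w3
```

```text
time: 7.02
tool_pos: [0.6274, -0.0223, 0.2029]
tcp_rot: [-0.352, -2.037, 2.037]
wrist_force: [-0.3, -0.2, -0.6]
width: 0.6
bar pts 831 [ 0.6286294 -0.023713   0.0768947]
((627.7083740234375, -23.42251968383789), (13.38889217376709, 45.35902404785156), 70.37783813476562)
brass 1284 ((628.2554931640625, -23.30443572998047), (70.91866302490234, 76.21792602539062), 70.41736602783203)
```

View pics/w3.png

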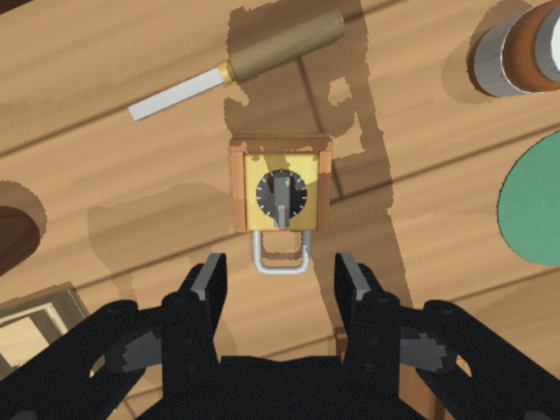

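The dial now matches the mark: the bar is at -19.6° and the lock at -19.6°, and the white line at (281,215) points at the red mark at (281,229). Next I'll locate the shackle's bar and turn the gripper 90°.

```bash

python3 - <<'E'
from h import *
c=cam("wrist"); save(c,"w4",240,180,330,290,5)
P=cloud(c); Z=P[...,2]
m=(Z>.018)&(Z<.036)&(np.hypot(P[...,0]-.543,P[...,1]-.007)<.035)
p=P[m]; hsv=cv2.cvtColor(c["image"],cv2.COLOR_RGB2HSV)
m2=(hsv[...,1]<50)&(hsv[...,2]>100); m2[:240]=0;m2[285:]=0;m2[:,:245]=0;m2[:,320:]=0
vs,us=np.nonzero(m2); print(us.min(),us.max(),vs.min(),vs.max())
vb=vs.max(); 
w=np.array([ray(c,u,v,.025)[:2] for u,v in zip(us,vs)]); 
xl=np.array([np.cos(np.radians(-19.5)),np.sin(np.radians(-19.5))]); yl=np.array([-xl[1],xl[0]])
d=w-[.6275,-.0226]; print("lock x range",(d@xl).min(),(d@xl).max(),"y",(d@yl).min(),(d@yl).max())
E
python3 -m handwheel '[[0,0,0,0,-0.175,0,0.6],[0,0,0,0,-0.175,0,0.6],[0,0,0,0,-0.175,0,0.6],[0,0,0,0,-0.175,0,0.6],[0,0,0,0,-0.175,0,0.6],[0,0,0,0,-0.175,0,0.6],[0,0,0,0,-0.175,0,0.6],[0,0,0,0,-0.175,0,0.6]]'
python3 -m handwheel '[[0,0,0,0,-0.171,0,0.4],[0,0,0,0,0,0,0.4]]'
python3 - <<'E'
from h import *
delta([.5431,.0073,.10],-19.5)
E
```

```text
252 309 240 273
lock x range -0.09458103115106181 -0.05565077436991548 y -0.03120583671173519 0.030472071981265298
time: 8.12
tool_pos: [0.6255, -0.0223, 0.1991]
tcp_rot: [-0.93, 1.575, -1.57]
wrist_force: [-0.7, -0.7, 0.7]
width: 0.604
time: 8.38
tool_pos: [0.6257, -0.0223, 0.1996]
tcp_rot: [-1.031, 1.46, -1.455]
wrist_force: [0.6, -0.1, 0.2]
width: 0.4
t 8.375 tcp [ 0.6257 -0.0223  0.1996] jaw now -19.64 tilt [-4.4e-03  4.0e-04 -1.0e+00] q [-0.075  0.197  1.745  0.     1.204  0.267]
 shift(tool) [-0.0003  0.0999 -0.0873] rotvec [ 0.0043 -0.0025  0.0011] world d [-0.0826  0.0296 -0.0996]
 F [ 0.57 -0.08  0.23] w 0.4
```

View pics/w4.png

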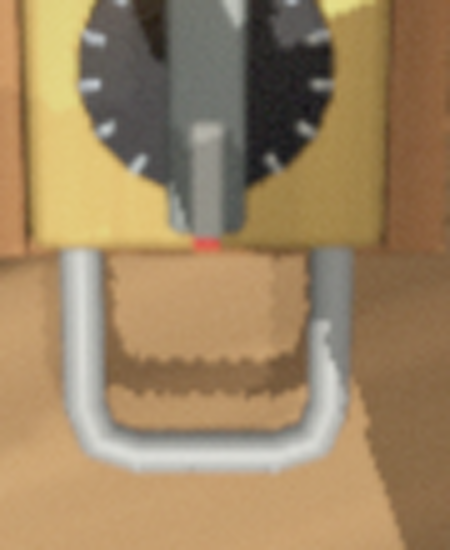

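The picture agrees: the white line ends at the red mark, and the bar's outer edge is 94.6 mm from the lock's centre, so the bar's middle is at 90 mm, with the U centred in y. I'll move over the bar and go down.

```bash

python3 -m handwheel '[[0,0,-0.044,0.004,0,0.001,0.4],[0,0,-0.0435,0,0,0,0.4],[0,0.05,0,0,0,0,0.4],[0,0.05,0,0,0,0,0.4],[0,0,0,0,0,0,0.4],[0,0,0,0,0,0,0.4]]'
python3 - <<'E'
from h import *
delta([.5431,.0073,.01],-19.5)
c=cam("wrist"); save(c,"w5")
E
```

```text
time: 9.12
tool_pos: [0.5456, 0.0068, 0.1029]
tcp_rot: [-1.024, 1.453, -1.459]
wrist_force: [-0.7, 0.1, 0.4]
width: 0.403
t 9.125 tcp [0.5456 0.0068 0.1029] jaw now -19.62 tilt [ 4.4e-03 -4.0e-04 -1.0e+00] q [-0.033  0.135  2.01  -0.     0.992  0.309]
 shift(tool) [ 0.0004  0.0928 -0.003 ] rotvec [-0.0043 -0.0021 -0.0011] world d [-0.0025  0.0005 -0.0929]
 F [-0.71  0.07  0.41] w 0.403
```

View pics/w5.png

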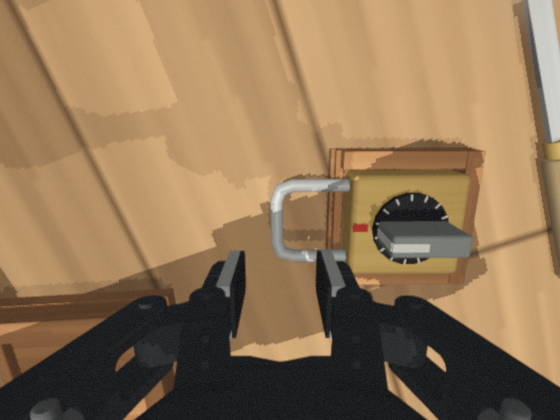

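The fingers straddle the bar at (278,220). A look-alike tray sits at the lower left, so I'll check its clearance before going down.

```bash

python3 - <<'E'
from h import *
c=cam("scene"); P=cloud(c); save(c,"sc2")
q=P[..., :]; m=(q[...,2]>.012)&(q[...,2]<.06)&(abs(q[...,0]-.45)<.12)&(abs(q[...,1])<.15)&(q[...,0]<.53)
vs,us=np.nonzero(m); p=q[m]; print(len(p),p.min(0),p.max(0)); r=cv2.minAreaRect((p[:,:2]*1000).astype(np.float32)); print(r,cv2.boxPoints(r)); 
hh=np.linalg.norm(p[:,:2]-[.519,.016],axis=1); print("nearest to pulled bar",hh.min(),p[hh.argmin()])
E
```

```text
612 [ 0.33018485 -0.14997363  0.01205638] [ 0.43092837 -0.04281834  0.04892918]
((380.3695373535156, -95.9842758178711), (107.54932403564453, 99.88069915771484), 89.26004791259766) [[ 329.7389   -149.10951 ]
 [ 429.61127  -150.3994  ]
 [ 431.00018   -42.85904 ]
 [ 331.1278    -41.569153]]
nearest to pulled bar 0.10848090063780805 [ 0.42784898 -0.04281834  0.03723481]
```

The nearest point of it is over 100 mm from the pulled-out bar, so the way is clear. I'll descend and grip.

```bash

python3 -m handwheel '[[0,0.04,-0.002,-0.004,0,-0.001,0.4],[0,0.03,-0.001,0,0,0,0.4],[0,0.015,0,0,0,0,0.4],[0,0.007,0,0,0,0,0.4],[0,0,0,0,0,0,0.4]]'
python3 - <<'E'
from h import *
delta([.5431,.0073,.01],-19.5)
E
python3 -m handwheel '[[0,0,0,0,0,0,0],[0,0,0,0,0,0,0],[0,0,0,0,0,0,0],[0,0,0,0,0,0,0]]' 60
python3 - <<'E'
from h import *
delta([.5431,.0073,.01],-19.5)
c=cam("side"); save(c,"s3",240,150,380,260,5)
E
```

```text
time: 9.85
tool_pos: [0.5433, 0.0077, 0.0109]
tcp_rot: [-1.027, 1.455, -1.456]
wrist_force: [-0.6, -0.7, 0.4]
width: 0.398
t 9.85 tcp [0.5433 0.0077 0.0109] jaw now -19.55 tilt [ 1.3e-03 -1.0e-04 -1.0e+00] q [-0.032  0.257  2.067 -0.     0.816  0.31 ]
 shift(tool) [ 0.0004  0.0009 -0.    ] rotvec [-0.0012 -0.0008 -0.0004] world d [-0.0002 -0.0004 -0.0009]
 F [-0.63 -0.68  0.43] w 0.398
time: 10.35
tool_pos: [0.5433, 0.0078, 0.011]
tcp_rot: [-1.026, 1.454, -1.456]
wrist_force: [-0.6, -0.2, 4.6]
width: 0.077
t 10.35 tcp [0.5433 0.0078 0.011 ] jaw now -19.53 tilt [ 0.0019  0.     -1.    ] q [-0.032  0.257  2.067  0.     0.816  0.309]
 shift(tool) [ 0.0005  0.001  -0.    ] rotvec [-0.0018 -0.0006 -0.0007] world d [-0.0002 -0.0005 -0.001 ]
 F [-0.6  -0.15  4.58] w 0.077
```

View pics/s3.png

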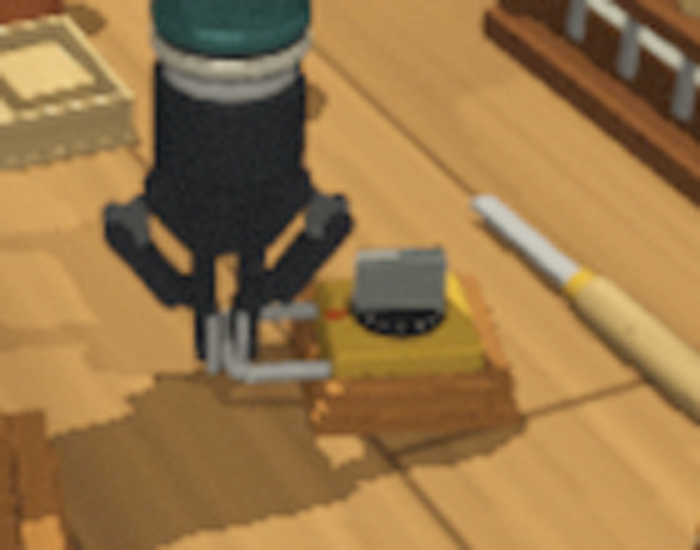

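The bar is gripped, with the opening at 0.077 (about 6.5 mm by scale). The earlier 14 mm bar also read about 1.3 mm small, so this fits. I'll pull along tool -z.

```bash

python3 -m handwheel '[[0,0,-0.005,0,0,0,0],[0,0,-0.006,0,0,0,0],[0,0,-0.006,0,0,0,0],[0,0,-0.006,0,0,0,0],[0,0,-0.003,0,0,0,0],[0,0,0,0,0,0,0]]' 60
python3 - <<'E'
from h import *
s=bot.read_state(); print(s["tool_pos"]-[.5433,.0078,.011], np.linalg.norm(s["tool_pos"][:2]-[.5433,.0078]))
c=cam("side"); save(c,"s4",240,150,380,260,5)
E
```

```text
time: 11.15
tool_pos: [0.5175, 0.0165, 0.0101]
tcp_rot: [-1.029, 1.456, -1.456]
wrist_force: [2.8, -0.2, 1.4]
width: 0.078
[-0.02575317  0.00867514 -0.00091705] 0.0271750601654528
```

View pics/s4.png

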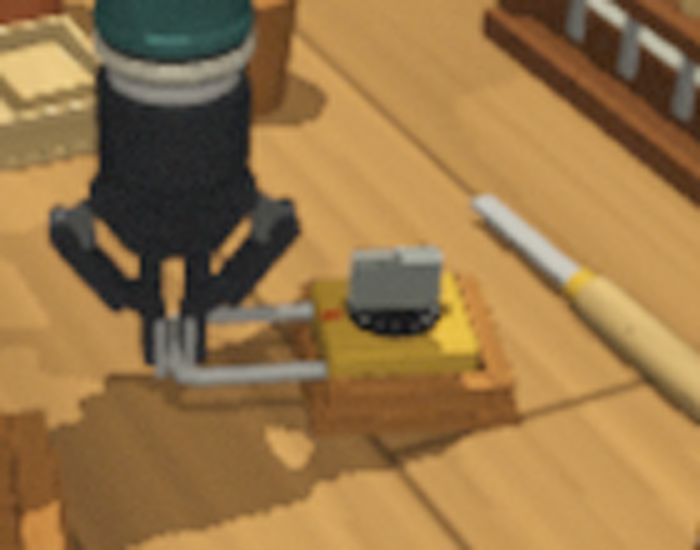

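It has moved 27 mm against only 2.8 N. I'll pull a little further to feel the stop.

```bash

python3 -m handwheel '[[0,0,-0.002,0,0,0,0],[0,0,0,0,0,0,0]]' 60; python3 -m handwheel '[[0,0,-0.002,0,0,0,0],[0,0,0,0,0,0,0]]' 60
```

```text
time: 11.45
tool_pos: [0.5176, 0.0165, 0.0106]
tcp_rot: [-1.026, 1.453, -1.457]
wrist_force: [5.6, -2.9, 2.5]
width: 0.076
time: 11.7
tool_pos: [0.5177, 0.0166, 0.0112]
tcp_rot: [-1.023, 1.449, -1.459]
wrist_force: [8.7, -5.8, 0.1]
width: 0.078
```

The position holds while the force rises to about 10 N, so the shackle is at its stop. I'll ease the pull, set the grip to 120 N and start lifting gently.

```bash

python3 -m handwheel '[[0,0,0.0015,0,0,0,0],[0,0,0.0015,0,0,0,0],[0,0,0,0,0,0,0],[0,0,0,0,0,0,0]]' 120
python3 -m handwheel '[[0,-0.005,0,0,0,0,0],[0,-0.008,0,0,0,0,0],[0,-0.01,0,0,0,0,0],[0,-0.01,0,0,0,0,0],[0,-0.01,0,0,0,0,0],[0,-0.01,0,0,0,0,0],[0,-0.006,0,0,0,0,0],[0,0,0,0,0,0,0]]' 120
python3 - <<'E'
from h import *
print(bot.read_state()["torque"])
c=cam("side"); save(c,"s5",220,110,380,260,5)
c=cam("scene"); P=cloud(c); hsv=cv2.cvtColor(c["image"],cv2.COLOR_RGB2HSV)
g=((hsv[...,0]>60)&(hsv[...,0]<85)&(hsv[...,1]>80)).astype(np.uint8)
g[:,:150]=0;g[:180]=0;g[235:]=0;g[:,225:]=0
k=max(cv2.findContours(g,0,1)[0],key=cv2.contourArea)[:,0]
w=np.array([ray(c,u,v,.003)[:2] for u,v in k],np.float32); print("pad",cv2.minEnclosingCircle(w),w.min(0),w.max(0))
E
```

```text
time: 12.2
tool_pos: [0.5175, 0.0166, 0.0103]
tcp_rot: [-1.027, 1.455, -1.456]
wrist_force: [4.7, -2.4, 3.2]
width: 0.052
time: 13.2
tool_pos: [0.5175, 0.0168, 0.0699]
tcp_rot: [-1.027, 1.455, -1.456]
wrist_force: [0.3, 0.3, -6.1]
width: 0.053
[0.18548311 0.60711972 0.02236088]
pad ((0.5056571960449219, -0.32107430696487427), 0.07677669078111649) [ 0.42904425 -0.39626312] [ 0.58090794 -0.24538007]
```

View pics/s5.png

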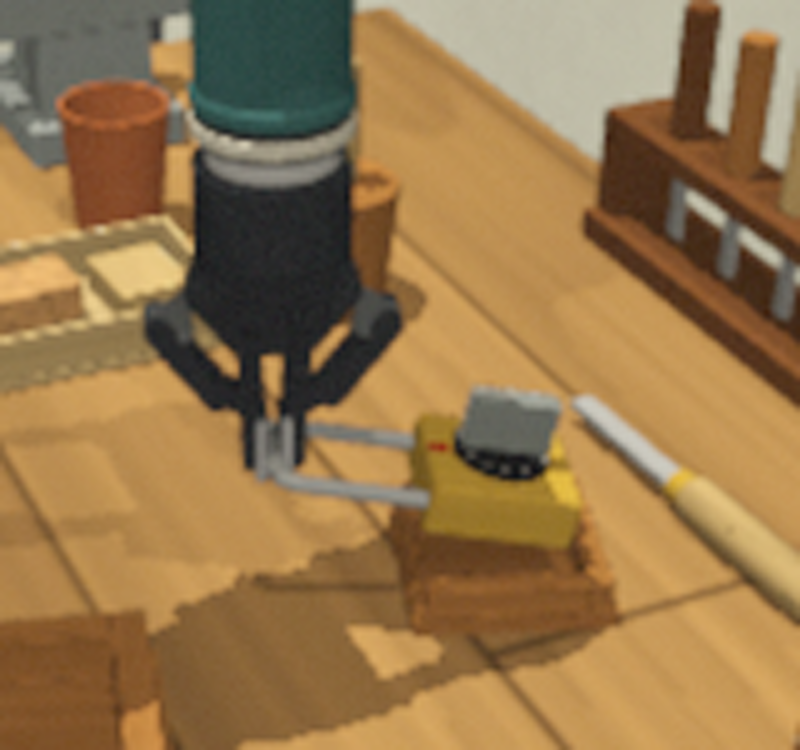

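The lock has left the cradle almost level, with the shackle still out and the white line at the mark. I'll keep lifting.

```bash

python3 -m handwheel '[[0,-0.01,0,0,0,0,0],[0,-0.02,0,0,0,0,0],[0,-0.02,0,0,0,0,0],[0,-0.025,0,0,0,0,0],[0,-0.025,0,0,0,0,0],[0,-0.025,0,0,0,0,0],[0,-0.025,0,0,0,0,0],[0,-0.025,0,0,0,0,0]]' 120
python3 -m handwheel '[[0,-0.02,0,0,0,0,0],[0,-0.02,0,0,0,0,0],[0,-0.01,0,0,0,0,0],[0,-0.005,0,0,0,0,0],[0,0,0,0,0,0,0]]' 120
python3 - <<'E'
from h import *
u=np.radians(-19.5); t=np.array([.506,-.321])-.1145*np.array([np.cos(u),np.sin(u)])
print(t); delta([t[0],t[1],.30],-19.5)
c=cam("side"); save(c,"s6",150,20,400,220,3)
E
```

```text
time: 14.3
tool_pos: [0.5166, 0.0168, 0.2451]
tcp_rot: [-1.028, 1.456, -1.456]
wrist_force: [0.7, -0.5, -6.1]
width: 0.051
time: 14.92
tool_pos: [0.5168, 0.0168, 0.2988]
tcp_rot: [-1.029, 1.456, -1.456]
wrist_force: [0.3, 0.2, -5.9]
width: 0.057
[ 0.39806755 -0.28277911]
t 14.925 tcp [0.5168 0.0168 0.2988] jaw now -19.54 tilt [-5.e-04  0.e+00 -1.e+00] q [-0.016 -0.073  1.848  0.     1.368  0.325]
 shift(tool) [ 0.322  -0.0012 -0.0117] rotvec [ 0.0005 -0.0006  0.0002] world d [-0.1187 -0.2996  0.0012]
 F [ 0.27  0.22 -5.89] w 0.057
```

View pics/s6.png

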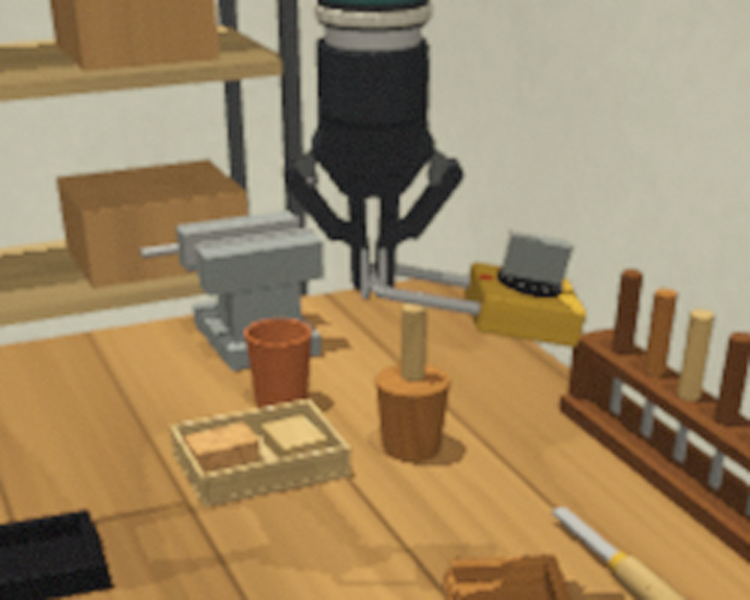

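It's steady and nearly level. I'll carry it sideways to the pad.

```bash

python3 -m handwheel '[[0.01,0,0,0,0,0,0],[0.018,0,-0.001,0,0,0,0],[0.025,0,-0.001,0,0,0,0],[0.025,0,-0.001,0,0,0,0],[0.025,0,-0.001,0,0,0,0],[0.025,0,-0.001,0,0,0,0],[0.025,0,-0.001,0,0,0,0],[0.025,0,-0.001,0,0,0,0]]' 120
python3 -m handwheel '[[0.025,0,-0.001,0,0,0,0],[0.025,0,-0.001,0,0,0,0],[0.025,0,-0.001,0,0,0,0],[0.025,0,-0.001,0,0,0,0],[0.02,0,-0.001,0,0,0,0],[0.014,0,0,0,0,0,0],[0.007,0,0,0,0,0,0],[0.003,0,0,0,0,0,0]]' 120
python3 -m handwheel '[[0,0,0,0,0,0,0],[0,0,0,0,0,0,0],[0,0,0,0,0,0,0],[0,0,0,0,0,0,0]]' 120
cat > e.py <<'E'
from h import *
import sys
delta([.398,-.283,.30],-19.5)
for n in ("scene","side"):
    c=cam(n); save(c,n+sys.argv[1]); P=cloud(c); hsv=cv2.cvtColor(c["image"],cv2.COLOR_RGB2HSV)
    b=(hsv[...,0]>18)&(hsv[...,0]<32)&(hsv[...,1]>120)&(P[...,2]>.15)&(P[...,2]<.45)&(abs(P[...,0]-.5)<.12)&(abs(P[...,1]+.32)<.12)
    p=P[b]; print(n,"brass",len(p),p.min(0).round(3),p.max(0).round(3),np.median(p,0).round(3))
E
python3 e.py 7
```

```text
time: 15.98
tool_pos: [0.4494, -0.1504, 0.2989]
tcp_rot: [-1.029, 1.457, -1.457]
wrist_force: [0.1, -0.4, -5.6]
width: 0.06
time: 16.98
tool_pos: [0.3977, -0.2829, 0.299]
tcp_rot: [-1.028, 1.456, -1.456]
wrist_force: [0.2, 0.1, -7.2]
width: 0.052
time: 17.48
tool_pos: [0.3981, -0.2824, 0.2991]
tcp_rot: [-1.028, 1.455, -1.455]
wrist_force: [0.4, 0.2, -7.0]
width: 0.054
t 17.475 tcp [ 0.3981 -0.2824  0.2991] jaw now -19.51 tilt [ 0.  0. -1.] q [-0.668 -0.132  1.901  0.     1.373 -0.328]
 shift(tool) [ 0.0006 -0.0009  0.0001] rotvec [ 0.     -0.0001 -0.    ] world d [-0.0001 -0.0006  0.0009]
 F [ 0.37  0.17 -6.99] w 0.054
scene brass 70 [ 0.507 -0.363  0.296] [ 0.546 -0.315  0.304] [ 0.528 -0.35   0.3  ]
side brass 1434 [ 0.456 -0.368  0.269] [ 0.548 -0.279  0.311] [ 0.486 -0.349  0.297]
```

View pics/scene7.png

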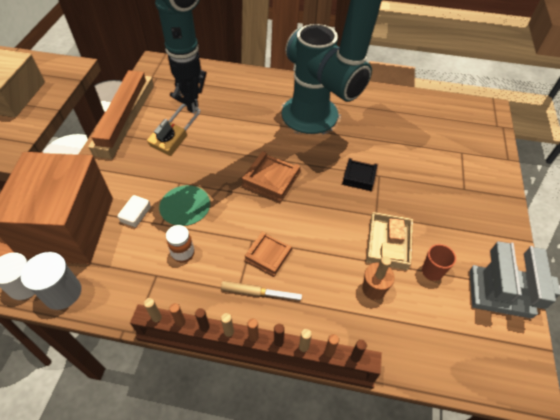

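View pics/side7.png

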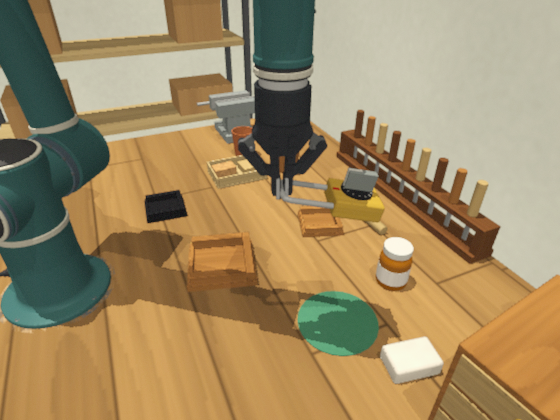

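The lock's body is centred near (0.502,-0.323), with its lowest measured point at 0.27 m, and the pad's centre is (0.506,-0.321). Every other object stands where it was. I'll hold for a second and check that nothing creeps.

```bash

python3 -m handwheel '[[0,0,0,0,0,0,0],[0,0,0,0,0,0,0],[0,0,0,0,0,0,0],[0,0,0,0,0,0,0],[0,0,0,0,0,0,0],[0,0,0,0,0,0,0],[0,0,0,0,0,0,0],[0,0,0,0,0,0,0]]' 120
python3 e.py 8
python3 - <<'E'
from h import *
c=cam("side"); save(c,"s9",250,150,410,250,5)
E
```

```text
time: 18.58
tool_pos: [0.398, -0.2827, 0.2991]
tcp_rot: [-1.028, 1.456, -1.456]
wrist_force: [-0.5, 0.9, -5.4]
width: 0.057
t 18.575 tcp [ 0.398  -0.2827  0.2991] jaw now -19.54 tilt [ 0. -0. -1.] q [-0.669 -0.132  1.9   -0.     1.373 -0.328]
 shift(tool) [ 0.0003 -0.0009  0.0002] rotvec [-0.     -0.0006  0.    ] world d [ 0.     -0.0003  0.0009]
 F [-0.46  0.86 -5.37] w 0.057
scene brass 68 [ 0.508 -0.364  0.293] [ 0.545 -0.317  0.304] [ 0.528 -0.35   0.3  ]
side brass 1433 [ 0.455 -0.368  0.269] [ 0.546 -0.279  0.311] [ 0.486 -0.348  0.297]
```

View pics/s9.png

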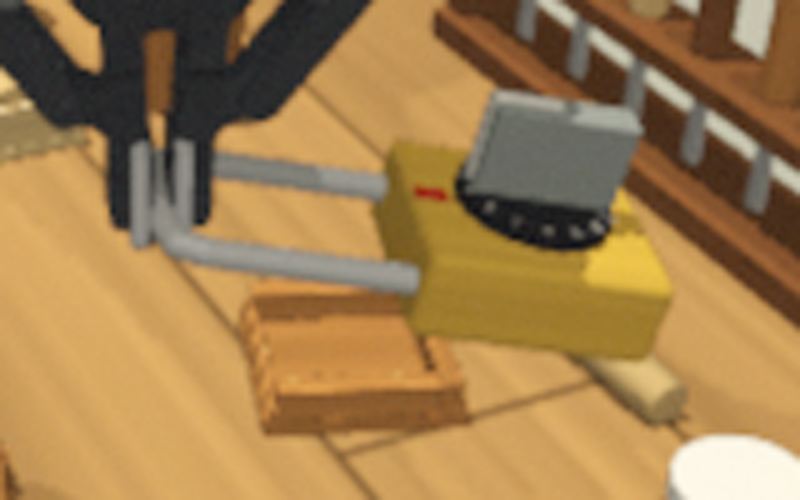

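It hasn't moved, the shackle is out and the dial is on the mark, so I'm handing the job in.

```bash
python3 -c "
from workcell import workorder
print(workorder.finish_job())"
```

```text
the job is handed in; nothing more can be done
None
```

The job is handed in: the opened lock is held still in the air over the green pad, 18.6 s into the 64 s allowed.

- **Dial:** I turned it two notches (48°) clockwise to the red mark. After release the grip bar and the lock both measured -19.6°.
- **Shackle:** I pulled it out with the lock in its cradle, to 27 mm of travel including the pocket's play. At the stop the force rose to about 10 N with no further movement.
- **Lift and hold:** I lifted the lock by the cross bar at 120 N, and it stayed nearly level.

Last checks:
- **Position:** the body is centred near (0.50, -0.32), against a pad centre of (0.506, -0.321). Its lowest visible point is about 0.27 m above the bench.
- **Stillness:** nothing drifted over a 1 s hold.
- **Dial and shackle:** in the last picture the shackle is still out and the dial is on the mark.
- **Other things on the bench:** by eye, nothing else had moved.

No check failed. While I pinched the dial, the wrist read about 6 N upward and the tool was pushed up about 2.5 mm, well under the limits.

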